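# Release the cable drum with the dispenser lever and ease the lid shut

## Robot

A 6-joint arm with a two-finger parallel gripper is mounted at the origin on the work surface; the furniture and walls round the work are solid. World frame = base frame: x ahead of the robot, y to its left, z up, the work surface at z = 0. Lengths are in m, angles in degrees, forces in N, time in s.
With the tool pointing down it reaches from about 0.3 to 0.75 m from the base axis. Payload 8.5 kg.
Tool frame: the origin (TCP) lies between the finger pads; the fingertips stand env.finger_overhang ahead of it and the grasp point (between the pads) lies 2 mm behind it (env.finger_overhang is the distance from the TCP to the fingertips, in m); z points along the fingers, y is the line along which they close (so a half turn about z gives the same grasp; the last joint's range is limited). The gripper opens to 85 mm and grips with 20 to 120 N. Pads are 22 mm wide; open, the fingers measure 114 mm over their backs; the gripper's body (76 mm by 85 mm) begins 54 mm behind the grasp point. The pads swing forward as they close: fully open they stand 13 mm farther back than shut.
Start: joints at [56.878, 21.807, 74.336, -0, 83.858, -12.336], TCP at [0.195, 0.514, 0.219] pointing down, gripper open.
Joint ranges: [-178.18, 178.18], [-50.72, 133.34], [12.68, 142.11], [-81.47, 261.47], [9.98, 163.14], [-165.26, 165.26]. Speed limits (degrees/s): [136.94, 136.94, 180, 180, 180, 180].

## Interface

Orientations are given as a 3x3 rotation matrix whose columns are the frame's x, y, z axes.
In Python, from rig import env gives the robot as it stands. The module is installed in compiled form; this text tells all that it offers.
- The arm moves only by the tool jog_arm, never from a script. Its arguments are lists of equal length, an entry for each row: "hand": the finger opening in m, from 0 to 0.0854; "travel": the shift along the world's x, y, z in m, a list of three; "yaw": the turn about the world's z in rad. A call has exactly 5 rows; each row shifts and turns the commanded pose from where the row before left it; what a row does not reach is not made up. A row lasts 1/8 s, in which the tool goes at most 62.5 mm and 10.7 degrees, less where a joint would pass 70% of its speed; a pose out of reach is approached as far as the arm can. A call is refused whole if a number of a shift passes 0.0625 or a number of a turn 0.188, either way. A call with a gripper value outside its range is refused whole. The fingers move at their own pace and stop on an object; "grip_force" is the grip in N (left out, the last holds). Time passes only in rows, so rows that do not move let the fingers close, or fill a call up. It gives the time, the measured TCP pose, the force, the opening and the grip force at its end, in the units of the state.
- env.observe(): the state, without advancing time (a new reading comes with each control period).
- env.get_image(name): name is "scene" or "top" or "wrist"; returns the picture (420x560x3 uint8, red, green, blue); there is no depth.
- env.calibration(name): a dict with "fx", "fy", "cx", "cy" (pixels), "k1" (the pictures are not rectified: a ray, as slopes to the right and down, at radius r is drawn at 1 + k1 r^2 times it, then the intrinsics apply), "position" and "rotation" of the camera in the world; the wrist camera has in their place "hand_eye" (4x4, takes a point from camera to tool coordinates, whose origin is the TCP and whose axes are the flange's). Camera axes: x right, y down, z forward; pixel columns grow to the right and rows downward; lengths in m; the calibration is good to about 2 mm. A picture is of the moment at which its call begins: read the wrist's pose just before it. calibration takes no time and is no camera call.
- env.close_job(): hands the job in; it is judged then, once.
The state is a dict: "time_s": time; "q": joint angles; "qvel": joint speeds; "joint_efforts": joint torques, N m; "position": TCP position; "tool_rot": TCP orientation; "ft_force": force on the tool from outside, world axes, zero at the start; "wrist_torque": the same for the moment, N m; "grip_width": finger opening in m; "gripper_force": force on a finger pad.
Only numpy, scipy, OpenCV 4.12 (cv2) and the standard library are available. Lean on these libraries where they do the work, as an engineer would, in place of code of your own. Each camera call takes 0.05 s, during which the arm holds its last target. There are 200 camera calls.

## Task

Press the black pad of the dispenser's lever down to its stop, without forcing it, so that the linked lid swings up, and keep it down until the little cable drum has rolled out and lies in the tray at the front. Then let the lever come up slowly under your fingertips, so that the lid eases shut and does not slam, and move clear. Do not grasp, lift or touch the drum or the lid, and leave the things standing round the dispenser alone.

Things in the scene. Friction and masses are not known exactly. Their poses are not given: they have to be found in the camera images.
- dispenser: Fixed plywood drum dispenser, base 235 x 190 mm. Origin on the board under the lid hinge, at mid-width; -x down the chute to the front, z up. Open hopper x 0 to 80 mm, walls 96 mm high; open tray x -116 to 0, walls 42 mm high, lip 36 mm; 90 mm wide inside. The floor slopes 10 degrees to the front, 30 mm high at x = 0. The lever lies along the tray's -y side, pad at (-94, -84) mm.
- pad_top (a point): Centre of the upper face of the black ribbed pad (36 x 36 mm, 7 mm thick) at the lever's free end; moves with it: 92 mm above the board at rest, 43 mm pressed right down, almost straight down. The lever turns about a level shaft parallel to the dispenser's y, at x = 29, z = 63 mm, so the pad leans 0.2 rad one way at rest and 0.2 rad the other way when down. Nothing is under the pad.
- lid_angle (a joint): Lid angle, rad: always 3 x the lever angle (geared). 0 = shut, hanging upright; 1.20 = fully up, lever at its stop. Let go, it snaps shut at over 5 rad/s; closing at under 2.5 rad/s (pad rising slower than about 0.1 m/s) is no slam.
- lid: The lid: plywood flap 84 mm wide, 50 mm high, 4 mm thick, hanging from a hinge 84 mm above the board at its top edge; it swings out over the tray and up. Origin at the hinge, at mid-width. To be moved by the lever only.
- cable_drum: Model cable drum, 32 mm diameter, 32 mm long, 40 g: two pale wooden flanges, black core. Origin at its centre, y is its axle. Starts on the slope against the inside of the lid (centre 20 mm behind the hinge line); rolls forward by itself once the lid is up and stops at the tray's front lip (centre about 100 mm in front of the hinge line).
- van_green: Loose model box van, green, 116 mm long, 30 mm wide, 44 mm high, on the board to the left of the dispenser. Bystander. Origin under its centre.
- eraser: Loose eraser, 20 x 40 x 13 mm, on the board in front of the lever. Bystander. Origin under its centre.
- buffer_stop: Loose model buffer stop on a short track, 40 x 82 x 28 mm, on the board in front of the tray. Bystander. Origin under its centre.
- screw_jar: Loose round jar with a cap, 65 mm diameter, 99 mm high, on the board to the right of the hopper, beyond the lever's shaft. Bystander. Origin under its centre.
- lever_angle (a joint): Lever angle, rad: 0 at rest (up), 0.40 at its lower stop (pad 49 mm lower). A spring pushes it up: about 3.5 N on the pad starts it, about 6 N holds it right down. It follows the finger up and flies up if let go.
- lever: The lever: flat steel bar 14 mm wide and 7 mm thick with the black pad at its end. Origin on its shaft, at mid-width of the chute. Press it on the pad; more than 40 N on it counts as forcing it.

How it is judged (in metres and radians):
On the way:
1. the lever is held down with the lid well up (over 0.9 rad) while the drum lies in the tray (value of joint lid_angle above 0.9 rad and x of cable_drum in the frame of dispenser below -0.065 m), for 0.3 s.
At the end, for the whole second after the job is handed in: the lid is shut (under 0.08 rad) and the drum lies still in the tray (its centre 65 to 116 mm in front of the hinge line, between the side walls, under 45 mm high) (value of joint lid_angle below 0.08 rad and x of cable_drum in the frame of dispenser between -0.116 and -0.065 m and y of cable_drum in the frame of dispenser between -0.045 and 0.045 m and z of cable_drum in the frame of dispenser below 0.045 m and linear speed of cable_drum below 0.03 m/s); the robot touches nothing.
It fails at once if the lid slams: it closes faster than 2.5 rad/s between 0.8 and 0.1 rad (value of joint lid_angle between 0.1 and 0.8 rad and velocity of joint lid_angle below -2.5 rad/s).
It fails at once if the robot touches the drum or the drum is lifted (contact force between any of the fingers, the arm and cable_drum above 0.3 N or height (world z) of cable_drum above 0.075 m).
It fails at once if the robot touches the lid (contact force between any of the fingers, the arm and lid above 0.5 N).
It fails at once if a bystander is pushed more than 15 mm or lifted (distance of any of van_green, eraser, buffer_stop, screw_jar from where it was at the start of the episode above 0.015 m).
It fails at once if the lever is forced: the robot presses on it with over 40 N (contact force between any of the fingers, the arm and lever above 40 N).
It also fails if it takes over 32 s, if anything falls off the work surface, if the arm or the gripper's body presses on something with over 40 N, if the wrist force passes 120 N, or if a joint passes its speed limit or range.

## Working session

There is one attempt and no reset: what is moved stays moved. The work goes in short steps, Python scripts to look and compute and a tool call to move; the robot and the scene stay as the last step left them, time stands still between calls to the robot, and variables do not carry over. Pictures are saved under pics/ and viewed, at most 10 in all, crops included, and the job is handed in when it is done.

Besides the shell and the picture viewer there is one more tool, called after "Request:" as a command line: name --pt "numbers of a row" for each row, then --argument value for the rest. jog_arm: Moves the arm, as the interface text tells. Its arguments: {"type":"object","properties":{"hand":{"type":"array"},"travel":{"type":"array"},"yaw":{"type":"array"},"grip_force":{"type":"number"}},"required":["hand","travel","yaw"]}

```bash
mkdir -p pics
python3 - <<'E'
from rig import env
import cv2, numpy as np
for n in ("scene","top"):
    cv2.imwrite(f"pics/{n}0.png", env.get_image(n)[:,:,::-1])
    print(n,env.calibration(n))
s=env.observe(); print(env.finger_overhang, s["time_s"], s["position"], np.round(s["tool_rot"],3).tolist(), s["grip_width"], s["ft_force"])
E
```

```text
scene {'fx': 387.34056948917834, 'fy': 387.34056948917834, 'cx': 271.0656258665191, 'cy': 203.67680499370755, 'k1': -0.07901072142863992, 'position': array([ 0.02271135, -0.05860743,  0.58894282]), 'rotation': array([[ 0.49709854, -0.49801319,  0.7105462 ],
       [-0.86765256, -0.27728408,  0.4126652 ],
       [-0.00848957, -0.8216425 , -0.56993993]])}
top {'fx': 422.38256940921485, 'fy': 422.38256940921485, 'cx': 279.17065308603765, 'cy': 213.5615534148381, 'k1': -0.06182286181314117, 'position': array([0.45371049, 0.28167123, 0.90992935]), 'rotation': array([[ 0.02623323, -0.98460449,  0.1728173 ],
       [-0.99946268, -0.02923169, -0.01482792],
       [ 0.01965137, -0.17233545, -0.98484228]])}
0.017 0.1 [0.19505639 0.51394291 0.21888489] [[-0.935, 0.355, -0.001], [0.355, 0.935, -0.001], [0.0, -0.001, -1.0]] 0.08507303386314118 [ 0.06649657 -0.27798595  0.62462974]
```

View pics/top0.png

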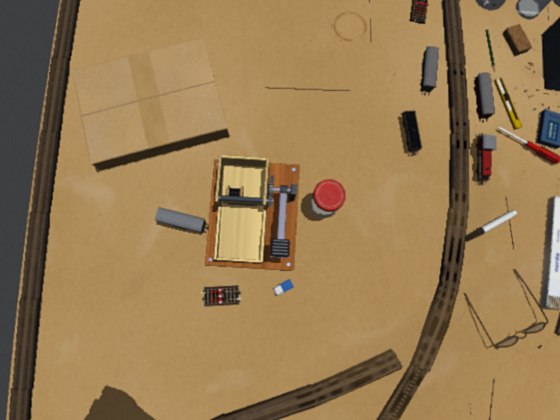

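View pics/scene0.png

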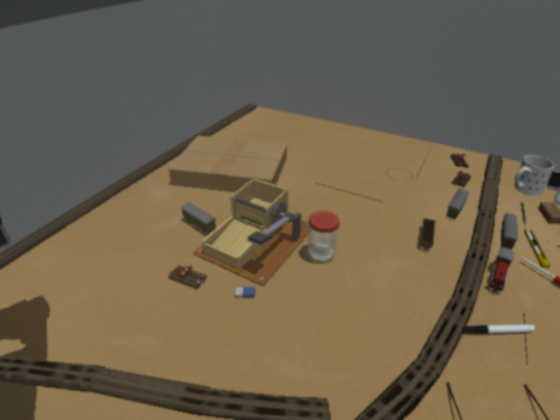

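The top view shows the dispenser, with the pad at about (280,248), the jar at (329,197), the eraser at (284,287), the buffer stop at (221,296), the van at (181,220) and the drum at (235,190). The scene view shows the pad at about (258,237).

```bash
cat > h.py <<'E'
import numpy as np, cv2
from rig import env
def ray(n,px):
    c=env.calibration(n); K=np.array([[c["fx"],0,c["cx"]],[0,c["fy"],c["cy"]],[0,0,1]])
    d=cv2.undistortPoints(np.array(px,float).reshape(-1,1,2),K,np.array([c["k1"],0,0,0.]))[:,0]
    return c["position"], np.c_[d,np.ones(len(d))]@np.array(c["rotation"]).T
def at(n,px,z):
    o,d=ray(n,px); return o+d*((z-o[2])/d[:,2])[:,None]
E
python3 - <<'E'
from h import *
t=cv2.imread("pics/top0.png"); s=cv2.imread("pics/scene0.png")
a=cv2.resize(t[150:300,200:320],None,fx=4,fy=4,interpolation=cv2.INTER_CUBIC)
b=cv2.resize(s[200:280,225:305],None,fx=4,fy=4,interpolation=cv2.INTER_CUBIC)
im=np.zeros((600,800,3),np.uint8); im[:600,:480]=a; im[:320,480:]=b
cv2.imwrite("pics/crop.png",im)
# dark mask pad
m=(t.max(2)<75).astype(np.uint8)
n,l,st,c=cv2.connectedComponentsWithStats(m[230:270,262:300])
for i in range(1,n):
    if st[i,4]>20: print(st[i],c[i]+[262,230])
print(at("top",[(280,248)],.092), at("scene",[(258,237)],.092))
E
```

```text
[  2   0  26  32 417] [274.84652278 248.52997602]
[[0.52950214 0.26596912 0.092     ]] [[0.52780674 0.26582491 0.092     ]]
```

View pics/crop.png

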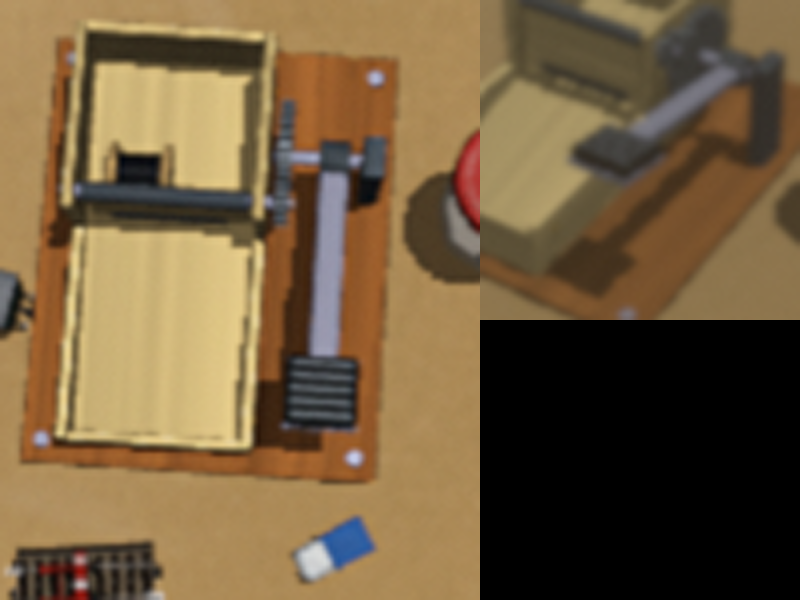

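The crop confirms the pad centre at top px (280,247.5), which is about (0.530, 0.266, 0.092) in the world. The dispenser is nearly aligned with world x. I'll close the fingers and travel above the pad at height.

Request:
jog_arm --hand '[0,0,0,0,0]' --pt "0.03 -0.02 0" --pt "0.035 -0.026 0" --pt "0.035 -0.026 0" --pt "0.035 -0.026 0" --pt "0.035 -0.026 0" --yaw '[0.09,0.09,0.09,0.09,0]'

```text
time_s: 0.72
position: [0.3661, 0.3891, 0.2191]
tool_rot: [[-1.0, 0.002, -0.001], [0.002, 1.0, -0.0], [0.001, -0.0, -1.0]]
ft_force: [0.9, 0.5, 0.2]
grip_width: 0.0003
gripper_force: 0.0
```

Request:
jog_arm --hand '[0,0,0,0,0]' --pt "0.035 -0.026 0" --pt "0.035 -0.026 0" --pt "0.035 -0.026 0" --pt "0.035 -0.026 0" --pt "0.025 -0.02 0" --yaw '[0,0,0,0,0]'

```text
time_s: 1.35
position: [0.5313, 0.2649, 0.2189]
tool_rot: [[-1.0, 0.004, -0.001], [0.004, 1.0, -0.0], [0.001, -0.0, -1.0]]
ft_force: [0.3, 0.2, -0.6]
grip_width: 0.0
gripper_force: 0.0
```

Request:
jog_arm --hand '[0,0,0,0,0]' --pt "0 0 -0.02" --pt "0 0 -0.02" --pt "0 0 -0.02" --pt "0 0 -0.01" --pt "0 0 0" --yaw '[0,0,0,0,0]'

```text
time_s: 1.98
position: [0.53, 0.2662, 0.149]
tool_rot: [[-1.0, 0.003, -0.001], [0.003, 1.0, -0.0], [0.001, -0.0, -1.0]]
ft_force: [-0.5, 0.0, 1.6]
grip_width: -0.0
gripper_force: 0.0
```

Run:
```python
from h import *
s=env.observe(); print(s["time_s"],s["position"],np.round(s["tool_rot"],3).tolist(),s["ft_force"],s["grip_width"])
ims=[env.get_image(n)[:,:,::-1] for n in("top","scene","wrist")]
im=np.zeros((600,800,3),np.uint8)
im[:,:400]=cv2.resize(ims[0][150:300,230:330],(400,600)); im[:300,400:]=cv2.resize(ims[1][180:285,220:360],(400,300)); im[300:,400:]=cv2.resize(ims[2],(400,300))
cv2.imwrite("pics/b.png",im)
```

```text
1.975 [0.52999692 0.26615102 0.14898415] [[-1.0, 0.003, -0.001], [0.003, 1.0, -0.0], [0.001, -0.0, -1.0]] [-0.51405474  0.02647708  1.62560872] -2.8989404909942577e-05
```

View pics/b.png

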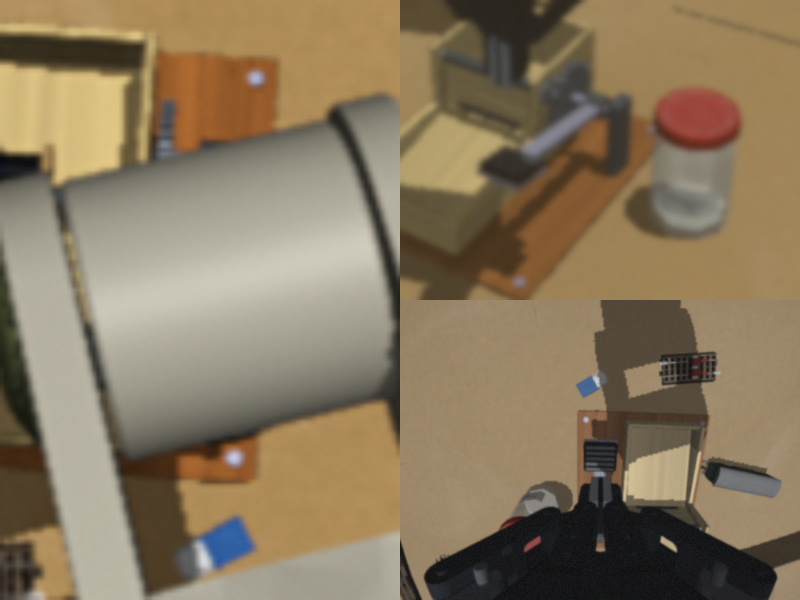

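Wrist view: the closed fingers (600,510) line up with the pad (600,455) and nothing else is close. I'll descend gently and read the force.

Request:
jog_arm --hand '[0,0,0,0,0]' --pt "0 0 -0.01" --pt "0 0 -0.01" --pt "0 0 -0.008" --pt "0 0 -0.005" --pt "0 0 -0.005" --yaw '[0,0,0,0,0]'

```text
time_s: 2.75
position: [0.5303, 0.2662, 0.1111]
tool_rot: [[-1.0, 0.003, 0.0], [0.003, 1.0, 0.0], [-0.0, 0.0, -1.0]]
ft_force: [0.4, 0.0, -0.5]
grip_width: -0.0
gripper_force: 0.0
```

Request:
jog_arm --hand '[0,0,0,0,0]' --pt "0 0 -0.004" --pt "0 0 -0.004" --pt "0 0 -0.004" --pt "0 0 -0.003" --pt "0 0 0" --yaw '[0,0,0,0,0]'

```text
time_s: 3.38
position: [0.5301, 0.2662, 0.0962]
tool_rot: [[-1.0, 0.003, -0.0], [0.003, 1.0, -0.0], [0.0, -0.0, -1.0]]
ft_force: [0.7, -0.3, -0.3]
grip_width: -0.0003
gripper_force: 0.0
```

Run:
```python
from h import *
s=env.observe(); print(s["position"],s["ft_force"])
ims=[env.get_image(n)[:,:,::-1] for n in("scene","wrist")]
im=np.zeros((600,800,3),np.uint8)
im[:450,:400]=cv2.resize(ims[0][180:285,220:313],(400,450)); im[:300,400:]=cv2.resize(ims[1][150:390,140:460],(400,300))
cv2.imwrite("pics/c.png",im)
```

```text
[0.53009201 0.2661538  0.0962171 ] [ 0.68554013 -0.29038852 -0.32668464]
```

View pics/c.png

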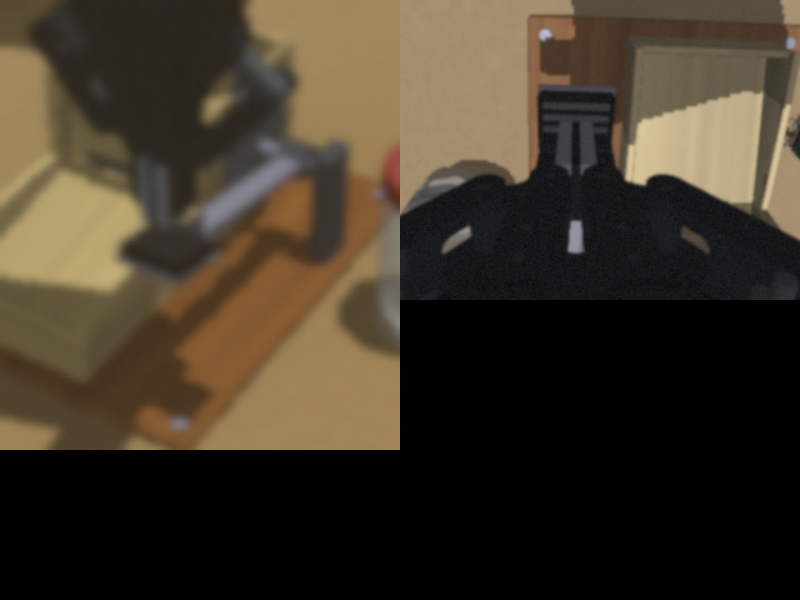

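The tips are just above the pad, but no contact force shows yet. I'll triangulate the pad height from the two views before pressing on.

Run:
```python
from h import *
for p in [(258.5,237),(259.5,237.5),(260.5,237.5)]:
    o1,d1=ray("top",[(280,247.6)]);o2,d2=ray("scene",[p]);d1=d1[0];d2=d2[0]
    k=np.linalg.lstsq(np.c_[d1,-d2],o2-o1,rcond=None)[0]; print(o1+k[0]*d1,o2+k[1]*d2)
c=env.calibration("scene");R=np.array(c["rotation"])
for z in(.079,.092):
  v=R.T@(np.array([.530,.266,z])-c["position"]);print(z,v[:2]/v[2]*c["fx"]+[c["cx"],c["cy"]])
s=cv2.imread("pics/c.png")
```

```text
[0.53045854 0.26595253 0.09008347] [0.53026995 0.26621245 0.09006083]
[0.53061923 0.26591961 0.08836691] [0.53152254 0.26466599 0.08847551]
[0.53065083 0.26591314 0.08802935] [0.53271009 0.26303395 0.08827733]
0.079 [258.65915476 241.34584914]
0.092 [258.48597445 236.38435813]
```

Request:
jog_arm --hand '[0,0,0,0,0]' --pt "0 0 -0.002" --pt "0 0 -0.002" --pt "0 0 -0.002" --pt "0 0 -0.002" --pt "0 0 0" --yaw '[0,0,0,0,0]'

```text
time_s: 4.1
position: [0.5301, 0.2662, 0.0882]
tool_rot: [[-1.0, 0.003, -0.0], [0.003, 1.0, -0.0], [0.0, -0.0, -1.0]]
ft_force: [0.7, 0.3, -0.2]
grip_width: 0.0002
gripper_force: 0.0
```

Run:
```python
from h import *
ims=[env.get_image(n)[:,:,::-1] for n in("scene","wrist")]
im=np.zeros((600,800,3),np.uint8)
im[:450,:400]=cv2.resize(ims[0][180:285,220:313],(400,450),interpolation=2); im[:450,400:]=cv2.resize(ims[1][170:305,220:340],(400,450),interpolation=2)
cv2.imwrite("pics/d.png",cv2.convertScaleAbs(im,alpha=1.8))
```

```text
(no output)
```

View pics/d.png

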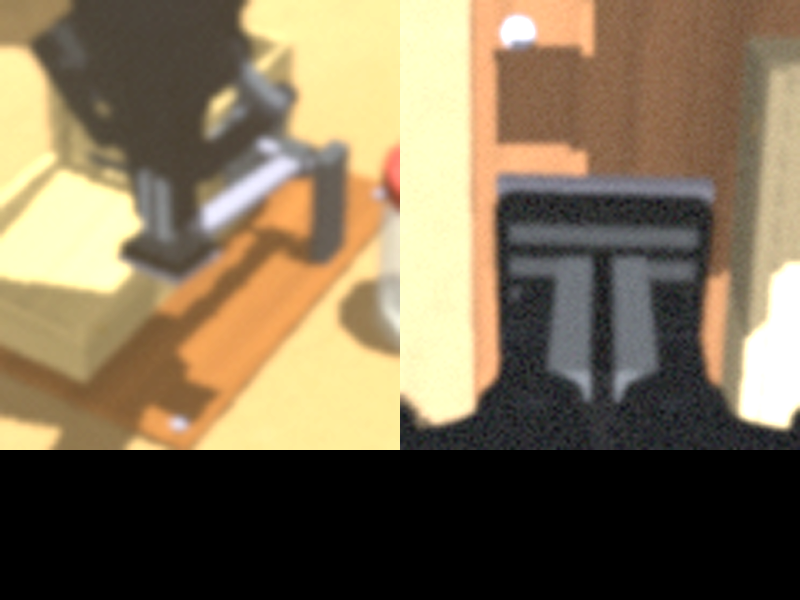

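The fingertips are centred on the pad (tips at right-crop (600,265), pad spanning x 500–710), and the pad hasn't moved. Contact is close, so I'll keep pressing in small steps.

Request:
jog_arm --hand '[0,0,0,0,0]' --pt "0 0 -0.002" --pt "0 0 -0.002" --pt "0 0 -0.002" --pt "0 0 -0.002" --pt "0 0 -0.002" --yaw '[0,0,0,0,0]'

```text
time_s: 4.82
position: [0.5301, 0.2662, 0.0785]
tool_rot: [[-1.0, 0.003, -0.0], [0.003, 1.0, 0.0], [0.0, 0.0, -1.0]]
ft_force: [-1.1, 0.0, 3.1]
grip_width: 0.0002
gripper_force: 1.7
```

Contact made at TCP z≈0.079. I'll back off slightly and shift toward the front outer part of the pad, so the gripper body clears the raised lid, then press.

Request:
jog_arm --hand '[0,0,0,0,0]' --pt "0 0 0.006" --pt "-0.006 -0.003 0" --pt "0 0 -0.003" --pt "0 0 -0.003" --pt "0 0 0" --yaw '[0,0,0,0,0]'

```text
time_s: 5.45
position: [0.524, 0.2632, 0.0781]
tool_rot: [[-1.0, 0.003, -0.001], [0.003, 1.0, -0.0], [0.001, -0.0, -1.0]]
ft_force: [-1.5, -1.0, 3.1]
grip_width: 0.0001
gripper_force: 1.1
```

Request:
jog_arm --hand '[0,0,0,0,0]' --pt "0 0 -0.003" --pt "0 0 -0.003" --pt "0 0 -0.003" --pt "0 0 -0.003" --pt "0 0 -0.003" --yaw '[0,0,0,0,0]'

```text
time_s: 6.08
position: [0.5241, 0.2632, 0.0632]
tool_rot: [[-1.0, 0.003, -0.0], [0.003, 1.0, 0.0], [0.0, 0.0, -1.0]]
ft_force: [-3.4, 0.9, 3.9]
grip_width: 0.0002
gripper_force: 2.1
```

Request:
jog_arm --hand '[0,0,0,0,0]' --pt "0 0 -0.003" --pt "0 0 -0.003" --pt "0 0 -0.003" --pt "0 0 -0.003" --pt "0 0 -0.003" --yaw '[0,0,0,0,0]'

```text
time_s: 6.7
position: [0.524, 0.2632, 0.0482]
tool_rot: [[-1.0, 0.003, -0.0], [0.003, 1.0, -0.0], [0.0, -0.0, -1.0]]
ft_force: [-3.9, 0.3, 4.9]
grip_width: 0.0
gripper_force: 2.7
```

Run:
```python
from h import *
ims=[env.get_image(n)[:,:,::-1] for n in("scene","wrist","top")]
im=np.zeros((600,800,3),np.uint8)
im[:450,:400]=cv2.resize(ims[0][180:285,220:313],(400,450),interpolation=2); im[:300,400:]=cv2.resize(ims[1][150:390,140:460],(400,300));im[300:,400:]=cv2.resize(ims[2][150:270,190:350],(400,300))
cv2.imwrite("pics/e.png",cv2.convertScaleAbs(im,alpha=1.8))
```

```text
(no output)
```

View pics/e.png

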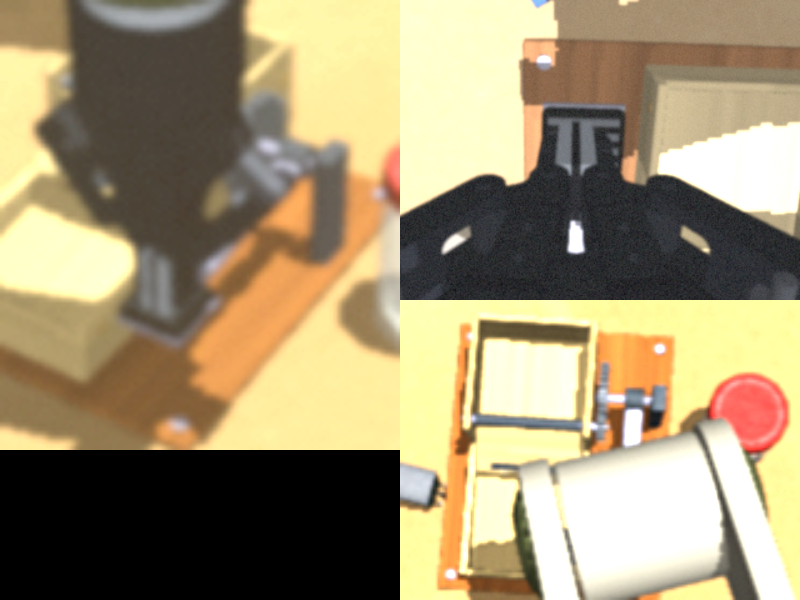

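The lid has swung out (top crop bar at (505,467)) and the drum has left the hopper. Next I'll go gently the rest of the way to the stop.

Request:
jog_arm --hand '[0,0,0,0,0]' --pt "0 0 -0.003" --pt "0 0 -0.003" --pt "0 0 -0.002" --pt "0 0 -0.002" --pt "0 0 -0.001" --yaw '[0,0,0,0,0]'

```text
time_s: 7.48
position: [0.5249, 0.2632, 0.0377]
tool_rot: [[-1.0, 0.003, 0.002], [0.003, 1.0, 0.0], [-0.002, 0.0, -1.0]]
ft_force: [-0.3, 0.4, 5.8]
grip_width: -0.0002
gripper_force: 2.9
```

Request:
jog_arm --hand '[0,0,0,0,0]' --pt "0 0 -0.001" --pt "0 0 -0.001" --pt "0 0 -0.001" --pt "0 0 0" --pt "0 0 0" --yaw '[0,0,0,0,0]'

```text
time_s: 8.1
position: [0.5252, 0.2632, 0.0349]
tool_rot: [[-1.0, 0.003, 0.003], [0.003, 1.0, 0.0], [-0.003, 0.0, -1.0]]
ft_force: [-1.0, -0.1, 6.0]
grip_width: -0.0002
gripper_force: 2.9
```

Run:
```python
from h import *
ims=[env.get_image(n)[:,:,::-1] for n in("scene","wrist","top")]
im=np.zeros((600,800,3),np.uint8)
im[:450,:400]=cv2.resize(ims[0][180:285,220:313],(400,450),interpolation=2); im[:300,400:]=cv2.resize(ims[1][150:390,240:560],(400,300));im[300:,400:]=cv2.resize(ims[2][150:270,190:350],(400,300))
cv2.imwrite("pics/f.png",cv2.convertScaleAbs(im,alpha=1.8))
```

```text
(no output)
```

View pics/f.png

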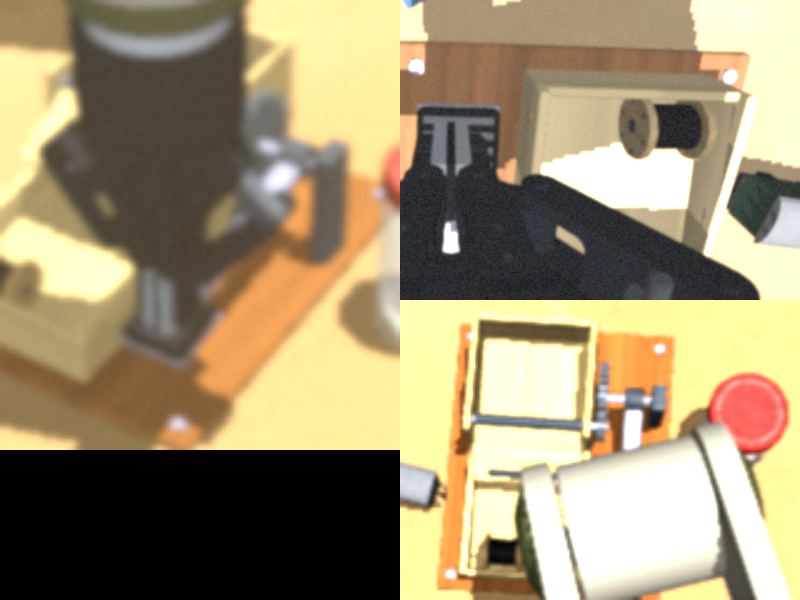

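The drum now lies at the tray's front (top crop (500,550), wrist crop (665,128)). I'll take small steps to feel the stop.

Request:
jog_arm --hand '[0,0,0,0,0]' --pt "0 0 -0.001" --pt "0 0 -0.001" --pt "0 0 0" --pt "0 0 0" --pt "0 0 0" --yaw '[0,0,0,0,0]'

```text
time_s: 8.88
position: [0.5255, 0.2632, 0.033]
tool_rot: [[-1.0, 0.003, 0.003], [0.003, 1.0, 0.0], [-0.003, 0.0, -1.0]]
ft_force: [0.6, -0.1, 7.1]
grip_width: -0.0002
gripper_force: 2.9
```

Request:
jog_arm --hand '[0,0,0,0,0]' --pt "0 0 -0.001" --pt "0 0 0" --pt "0 0 0" --pt "0 0 0" --pt "0 0 0" --yaw '[0,0,0,0,0]'

```text
time_s: 9.5
position: [0.5256, 0.2632, 0.032]
tool_rot: [[-1.0, 0.003, 0.003], [0.003, 1.0, 0.0], [-0.003, 0.0, -1.0]]
ft_force: [0.3, -0.6, 6.2]
grip_width: -0.0002
gripper_force: 2.9
```

Request:
jog_arm --hand '[0,0,0,0,0]' --pt "0 0 -0.001" --pt "0 0 0" --pt "0 0 -0.0005" --pt "0 0 0" --pt "0 0 0" --yaw '[0,0,0,0,0]'

```text
time_s: 10.12
position: [0.5258, 0.2632, 0.0312]
tool_rot: [[-1.0, 0.003, 0.004], [0.003, 1.0, 0.001], [-0.004, 0.001, -1.0]]
ft_force: [-1.3, -1.2, 10.3]
grip_width: -0.0002
gripper_force: 5.4
```

Force jumped to 10 N, so the lever is at its stop. Now I'll ease it up at about 25–30 mm/s.

Request:
jog_arm --hand '[0,0,0,0,0]' --pt "0 0 0.003" --pt "0 0 0.003" --pt "0 0 0.003" --pt "0 0 0.003" --pt "0 0 0.003" --yaw '[0,0,0,0,0]'

```text
time_s: 10.75
position: [0.5244, 0.2632, 0.0452]
tool_rot: [[-1.0, 0.003, 0.0], [0.003, 1.0, 0.0], [-0.0, 0.0, -1.0]]
ft_force: [-2.4, 0.4, 4.3]
grip_width: 0.0003
gripper_force: 2.4
```

Request:
jog_arm --hand '[0,0,0,0,0]' --pt "0 0 0.003" --pt "0 0 0.003" --pt "0 0 0.003" --pt "0 0 0.003" --pt "0 0 0.003" --yaw '[0,0,0,0,0]'

```text
time_s: 11.38
position: [0.5245, 0.2632, 0.0602]
tool_rot: [[-1.0, 0.003, 0.001], [0.003, 1.0, 0.0], [-0.001, 0.0, -1.0]]
ft_force: [0.1, 0.4, 3.6]
grip_width: -0.0001
gripper_force: 1.8
```

Request:
jog_arm --hand '[0,0,0,0,0]' --pt "0 0 0.003" --pt "0 0 0.003" --pt "0 0 0.003" --pt "0 0 0.003" --pt "0 0 0.003" --yaw '[0,0,0,0,0]'

```text
time_s: 12.0
position: [0.5242, 0.2632, 0.0751]
tool_rot: [[-1.0, 0.003, 0.0], [0.003, 1.0, -0.0], [-0.0, -0.0, -1.0]]
ft_force: [2.7, -0.6, 2.2]
grip_width: 0.0
gripper_force: 1.4
```

Request:
jog_arm --hand '[0,0,0,0,0]' --pt "0 0 0.003" --pt "0 0 0.003" --pt "0 0 0.003" --pt "0 0 0.003" --pt "0 0 0.003" --yaw '[0,0,0,0,0]'

```text
time_s: 12.62
position: [0.5236, 0.2632, 0.0897]
tool_rot: [[-1.0, 0.003, -0.002], [0.003, 1.0, -0.0], [0.002, -0.0, -1.0]]
ft_force: [0.1, -0.3, 0.3]
grip_width: 0.0001
gripper_force: 0.0
```

Request:
jog_arm --hand '[0,0,0,0,0]' --pt "0 0 0.01" --pt "0 0 0.02" --pt "0 0 0.03" --pt "0 0 0.04" --pt "0 0 0.03" --yaw '[0,0,0,0,0]'

```text
time_s: 13.25
position: [0.5242, 0.2632, 0.2222]
tool_rot: [[-1.0, 0.003, 0.001], [0.003, 1.0, 0.0], [-0.001, 0.0, -1.0]]
ft_force: [0.1, -0.2, -0.6]
grip_width: -0.0002
gripper_force: 0.0
```

Request:
jog_arm --hand '[0,0,0,0,0]' --pt "-0.04 0 0" --pt "-0.04 0 0" --pt "-0.04 0 0" --pt "-0.04 0 0" --pt "0 0 0" --yaw '[0,0,0,0,0]'

```text
time_s: 13.88
position: [0.3621, 0.2633, 0.2209]
tool_rot: [[-1.0, 0.001, 0.0], [0.001, 1.0, 0.0], [-0.0, 0.0, -1.0]]
ft_force: [0.1, 0.4, 0.9]
grip_width: 0.0002
gripper_force: 0.0
```

Run:
```python
from h import *
ims=[env.get_image(n)[:,:,::-1] for n in("scene","wrist","top")]
im=np.zeros((600,800,3),np.uint8)
im[:450,:400]=cv2.resize(ims[0][180:285,220:313],(400,450),interpolation=2); im[:300,400:]=cv2.resize(ims[1],(400,300));im[300:,400:]=cv2.resize(ims[2][150:310,150:360],(400,300))
cv2.imwrite("pics/g.png",im)
```

```text
(no output)
```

View pics/g.png

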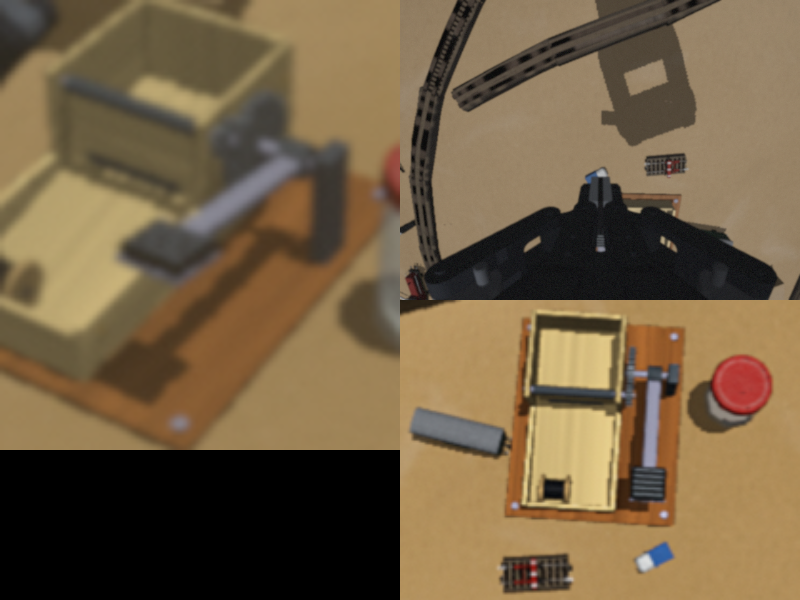

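The lid is shut, the lever is up, the drum lies at the front of the tray (top crop (553,488)), the bystanders are in place and the arm is clear. I'll hand it in.

```bash
python3 -c "
from rig import env
print(env.close_job())"
```

```text
the job is handed in; nothing more can be done
None
```

I pressed the lever to its stop, the drum rolled into the tray, the lid eased shut without a slam, and the arm moved clear; the job is handed in, though the hand-in returned no verdict.

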